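# Pack out the side guide of a bagging fixture

## Task

Fill the gap between the fixed end stop and the sliding side guide of the bagging fixture: stand white spacers from the sheet pan upright in it, side by side with their broad faces across the gap, one after another until no further spacer will fit, and leave any spare ones standing in the pan. Then push the guide (the black post is its handle) against the stack until you feel it close up tight, and finish while still holding the guide pressed firmly on the stack, so that a colleague can tighten the screws. Leave the jar, the cardboard roll and the bowl where they stand.

Things in the scene. Friction and masses are not known exactly. Their poses are not given: they have to be found in the camera images.
- bed: Flat aluminium bed plate of the fixture, fixed to the table, 110 (x) x 280 (y) x 8 mm; origin at the centre of its underside, its top face 8 mm above the origin. The stop and the guide stand on it, and its y axis runs from the stop to the guide, across the gap. It can lie on either side of the robot.
- stop: Steel end stop, immovable, axes as the bed: upright block 70 (x) x 22 (y) x 40 tall, a low foot behind it. Origin: on the bed's top, at the middle of the bottom edge of the face towards the guide (the block lies to -y of it). It is set differently each time: the gap (guide origin less stop origin along the bed's y) starts between 36 and 64 mm.
- guide: Steel guide sliding along the bed's y, axes as the bed. Upright plate 70 (x) x 12 (y) x 40 tall; origin on the bed's top, at the middle of the bottom edge of the face towards the stop (plate lies to +y). A light spring (2 N, rising to 4 N) keeps it open, 35 mm to +y of the bed's origin, and reopens it when let go; it can be pushed at most 22 mm to the stop (-y).
- guide_post (a point): Middle of the top of the guide's black upright post, which is 24 (x) x 20 (y), 60 mm to +y of the guide's origin, its top 60 mm above the bed's top. It stands on the guide's foot, 8 mm high and 50 wide (x), so its free height is 52 mm.
- spacer0: One of four identical white plastic spacers: body 60 (own x) x 16 thick (own y) x 45 tall, on top a centred upright grip tab 24 (x) x 8 (y) x 31 mm tall, 76 in all; about 50 g. Origin: centre of the underside. It stands upright in the pan, its x along the pan's x within 0.25 rad.
- spacer1: One of four identical white plastic spacers: body 60 (own x) x 16 thick (own y) x 45 tall, on top a centred upright grip tab 24 (x) x 8 (y) x 31 mm tall, 76 in all; about 50 g. Origin: centre of the underside. It stands upright in the pan, its x along the pan's x within 0.25 rad.
- spacer2: One of four identical white plastic spacers: body 60 (own x) x 16 thick (own y) x 45 tall, on top a centred upright grip tab 24 (x) x 8 (y) x 31 mm tall, 76 in all; about 50 g. Origin: centre of the underside. It stands upright in the pan, its x along the pan's x within 0.25 rad.
- spacer3: One of four identical white plastic spacers: body 60 (own x) x 16 thick (own y) x 45 tall, on top a centred upright grip tab 24 (x) x 8 (y) x 31 mm tall, 76 in all; about 50 g. Origin: centre of the underside. It stands upright in the pan, its x along the pan's x within 0.25 rad.
- pan: Shallow dark metal sheet pan, fixed to the table, 250 (x) x 190 (y), rim 18 mm high, walls and floor 3 mm (spacers stand 3 mm above its origin); origin at the centre of its underside. Spacers stand in it two by two, about 100 mm apart along its x and 70 along its y.
- jar: Closed jar, 70 mm across, 100 tall; a bystander. Origin: centre of the underside.
- tape_roll: Cardboard roll core standing on end, 90 mm across, 45 tall; a bystander. Origin: centre of the underside.
- bowl: Small steel bowl, 110 mm across, 45 tall; a bystander. Origin: centre of the underside.
There are look-alikes about, which are no part of the job. Leave any pink or turquoise look-alike of the spacer0 alone.

How it is judged:
By the outcome, as a careful person would: the job done as asked, in the order asked, and still so for the second after the job is handed in, while the arm keeps its last pose, push and grip.
It also fails if it takes over 72 s, if anything falls off the work surface, if the arm or the gripper's body presses on something with over 40 N, if the wrist force passes 120 N, or if a joint passes its speed limit or range.

## Robot

A 7-joint arm with a two-finger parallel gripper is mounted at the origin on the work surface. World frame = base frame: x ahead of the robot, y to its left, z up, the work surface at z = 0. Lengths are in m, angles in rad, forces in N, time in s.
With the tool pointing down it reaches from about 0.4 to 0.85 m from the base axis. Payload 10.4 kg.
Tool frame: the origin (TCP) lies on the centre line of the jaws, within the pads' length; the fingertips stand 11 mm ahead of it and the grasp point (between the pads) lies 8 mm behind it (tip_reach is the distance from the TCP to the fingertips, in m); z points along the fingers, y is the line along which they close (so a half turn about z gives the same grasp; the last joint's range is limited). The gripper opens to 85 mm and grips with 20 to 120 N. Pads are 22 mm wide; open, the fingers measure 114 mm over their backs; the gripper's body (76 mm by 85 mm) begins 54 mm behind the grasp point. The pads swing forward as they close: fully open they stand 13 mm farther back than shut.
Start: joints at [-0.023, 0.332, -0.065, 1.46, 0.022, 1.35, -0.088], TCP at [0.625, 0, 0.242] pointing down, gripper open.
Joint ranges: [-2.6, 2.6], [-0.5, 2.12], [-1.47, 1.34], [0.16, 2.42], [-1.27, 4.41], [0.06, 2.06], [-2.6, 2.6]. Speed limits (rad/s): [2.22, 2.22, 2.79, 2.79, 3.14, 3.14, 3.14].

## Interface

Orientations are given as a unit quaternion [x, y, z, w].
In Python, from workcell import get_obs, camera, hand_in, tip_reach gives the robot as it stands. The module is installed in compiled form; this text tells all that it offers.
- The arm moves only by the tool move_arm, never from a script. Its argument "plan" is a list of rows, each an object with "delta_pos": the shift along the tool's x, y, z in a scale on which 1.0 is 750 mm, a list of three; "turn": the turn, a rotation vector about the tool's x, y, z in shares of 2 rad (1.0 is 2 rad), a list of three; "fingers": the closure, from 0 (fully open) to 1 (shut). A call has 1 to 12 rows; each row is the pose to reach, as a shift and turn from the pose commanded when the call began, along the tool's axes at that moment; what a row does not reach only later rows make up. A row lasts 1/8 s, in which the tool goes at most 62.5 mm and 10.7 degrees, less where a joint would pass 70% of its speed; a pose out of reach is approached as far as the arm can. A shift or turn number past 1, either way, is cut back to 1. A call with a gripper value outside its range is refused whole. The fingers move at their own pace and stop on an object; "force" is the grip in N (left out, the last holds). Time passes only in rows, so rows that repeat a pose let the fingers close. It gives the time, the measured TCP pose, the force, the opening and the grip force at its end, in the units of the state.
- get_obs(): the state, without advancing time (a new reading comes with each control period).
- camera(name): name is "scene" or "side" or "wrist"; returns a dict with "color" (384x512x3 uint8, red, green, blue), "range_z" (384x512 float32, m along the optical axis (not along the pixel's ray), 0 where there is no reading), "fx", "fy", "cx", "cy" (pixels), "k1" (the pictures are not rectified: a ray, as slopes to the right and down, at radius r is drawn at 1 + k1 r^2 times it, then the intrinsics apply), "R" (3x3) and "t" (3): a world point X has camera coordinates R X + t; the wrist camera has in their place "tool_from_camera" (4x4, takes a point from camera to tool coordinates, whose origin is the TCP and whose axes are the flange's). Camera axes: x right, y down, z forward; pixel columns grow to the right and rows downward; lengths in m; the calibration is good to about 2 mm. A picture is of the moment at which its call begins: read the wrist's pose just before it.
- hand_in(): hands the job in; it is judged then, once.
The state is a dict: "clock": time; "joint_pos": joint angles; "joint_velocities": joint speeds; "tau": joint torques, N m; "position": TCP position; "ee_rot": TCP orientation; "ft_force": force on the tool from outside, world axes, zero at the start; "torque": the same for the moment, N m; "grip_width": opening from 0.0 (shut) to 1.0 (fully open); "grasp_force": force on a finger pad.
Only numpy, scipy, OpenCV 4.12 (cv2) and the standard library are available. Lean on these libraries where they do the work, as an engineer would, in place of code of your own. Each camera call takes 0.05 s, during which the arm holds its last target. There are 200 camera calls.

## Working session

There is one attempt and no reset: what is moved stays moved. The work goes in short steps, Python scripts to look and compute and a tool call to move; the robot and the scene stay as the last step left them, time stands still between calls to the robot, and variables do not carry over. Pictures are saved under pics/ and viewed, at most 10 in all, crops included, and the job is handed in when it is done.

Besides the shell and the picture viewer there is one more tool, called after "Emit:" by a JSON object that holds its "op" and its "data", one argument or row to a line. move_arm: Moves the arm, as the interface text tells. Its arguments: {"type":"object","properties":{"plan":{"type":"array","items":{"type":"object","properties":{"delta_pos":{"type":"array","items":{"type":"number"}},"turn":{"type":"array","items":{"type":"number"}},"fingers":{"type":"number"}}}},"force":{"type":"number"}},"required":["plan"]}

```bash
mkdir -p pics; cat > h.py <<'E'
import numpy as np, cv2, pickle
from workcell import *
def save(n):
    o=get_obs(); c=camera(n); c['obs']=o
    if n=='wrist':
        from scipy.spatial.transform import Rotation as Ro
        T=np.eye(4);T[:3,:3]=Ro.from_quat(o['ee_rot']).as_matrix();T[:3,3]=o['position']
        W=T@np.array(c['tool_from_camera']); c['R']=W[:3,:3].T; c['t']=-c['R']@W[:3,3]
    pickle.dump(c,open(f'{n}.pkl','wb')); return c
def load(n): return pickle.load(open(f'{n}.pkl','rb'))
def ray(c,u,v):
    K=np.array([[c['fx'],0,c['cx']],[0,c['fy'],c['cy']],[0,0,1.]])
    p=cv2.undistortPoints(np.array([[[u,v]]],float),K,np.array([c['k1'],0,0,0.,0]))[0,0]
    return np.array([p[0],p[1],1])
def at_depth(c,u,v):
    z=c['range_z'][int(round(v)),int(round(u))]
    return c['R'].T@(ray(c,u,v)*z-c['t'])
def at_z(c,u,v,z):
    d=c['R'].T@ray(c,u,v); o=-c['R'].T@np.array(c['t']); return o+d*(z-o[2])/d[2]
def tri(c1,p1,c2,p2):
    A=[];b=[]
    M=np.zeros((3,3));q=np.zeros(3)
    for c,p in((c1,p1),(c2,p2)):
        d=c['R'].T@ray(c,*p);d/=np.linalg.norm(d);o=-c['R'].T@np.array(c['t']);P=np.eye(3)-np.outer(d,d);M+=P;q+=P@o
    return np.linalg.solve(M,q)
def proj(c,X):
    p=c['R']@np.array(X)+c['t'];x=p[:2]/p[2];x=x*(1+c['k1']*(x@x));return np.array([c['fx']*x[0]+c['cx'],c['fy']*x[1]+c['cy']])
def cloud(c):
    z=c['range_z'];h,w=z.shape;u,v=np.meshgrid(np.arange(w),np.arange(h))
    K=np.array([[c['fx'],0,c['cx']],[0,c['fy'],c['cy']],[0,0,1.]])
    p=cv2.undistortPoints(np.stack([u,v],-1).reshape(-1,1,2).astype(float),K,np.array([c['k1'],0,0,0.,0])).reshape(h,w,2)
    P=np.concatenate([p*z[...,None],z[...,None]],-1)
    X=(P-c['t'])@c['R']; X[z==0]=np.nan; return X
E
python3 - <<'E'
from h import *
o=get_obs();print({k:np.round(v,3) for k,v in o.items()},tip_reach)
a=[save(n) for n in('scene','side','wrist')]
for n,c in zip(('scene','side','wrist'),a): print(n,-c['R'].T@c['t'],c['R'][2],c['fx'],c['k1'])
cv2.imwrite('pics/a.png',cv2.cvtColor(cv2.resize(a[0]['color'],(800,600),interpolation=cv2.INTER_CUBIC),cv2.COLOR_RGB2BGR))
cv2.imwrite('pics/b.png',cv2.cvtColor(cv2.resize(a[1]['color'],(800,600),interpolation=cv2.INTER_CUBIC),cv2.COLOR_RGB2BGR))
E
```

```text
{'clock': np.float64(0.0), 'joint_pos': array([-0.023,  0.333, -0.065,  1.461,  0.022,  1.35 , -0.088]), 'joint_velocities': array([ 0.001, -0.001, -0.   ,  0.001, -0.001, -0.001, -0.001]), 'tau': array([ 0.0000e+00, -6.2545e+01,  5.0000e-02, -3.9161e+01,  1.6000e-02,
        1.0000e-02, -0.0000e+00]), 'position': array([0.625, 0.   , 0.242]), 'ee_rot': array([ 0.707,  0.707, -0.001, -0.   ]), 'ft_force': array([-0.538,  0.542, -0.334]), 'torque': array([-0.045,  0.009, -0.031]), 'grasp_force': np.float64(0.0), 'grip_width': np.float64(0.999)} 0.011
scene [ 1.36817177 -0.28924861  0.89235521] [-0.65663466  0.25350747 -0.71032731] 481.71781000704226 0.04337527699820995
side [0.30682538 0.5131005  0.5408742 ] [ 0.4060363  -0.67293641 -0.61829695] 369.5588388924972 -0.08628023661638065
wrist [0.62617989 0.08250933 0.37304366] [ 4.12033781e-04 -3.20419489e-01 -9.47275663e-01] 315.69865863841625 -0.08265472688406136
```

View pics/a.png

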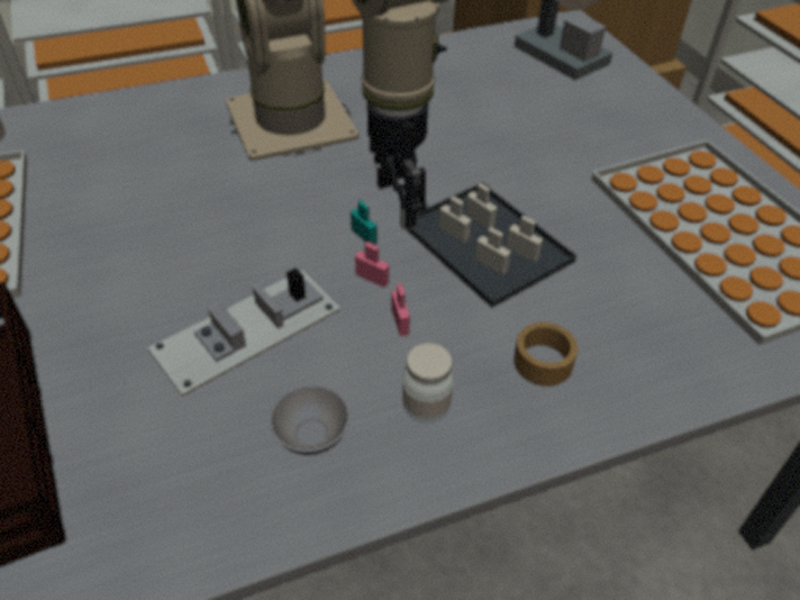

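View pics/b.png

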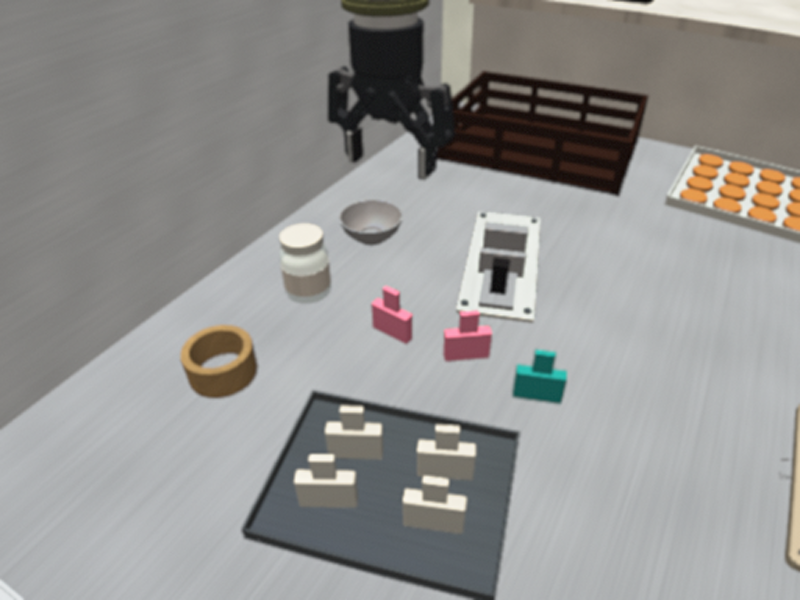

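The scene picture shows the four white spacers in the dark pan, with tabs near (456,204), (483,190), (495,236) and (528,222). These are the ones meant. The pink ones at (372,265) and (402,308) and the turquoise one at (364,222) stand outside the pan and are look-alikes. The fixture runs from about (150,350) to (338,305), with the stop at (220,330) and the black post at (297,283).

```bash
python3 - <<'E'
from h import *
s,d=load('scene'),load('side')
f=1.5625
S=[(456,204),(483,190),(495,236),(528,222)]; D=[(435,483),(321,460),(447,432),(352,411)]
for a in S:
    b=min(D,key=lambda b:np.linalg.norm(tri(s,np.array(a)/f,d,np.array(b)/f)-at_z(s,a[0]/f,a[1]/f,.079)))
    print(a,b,tri(s,np.array(a)/f,d,np.array(b)/f).round(4),at_depth(s,a[0]/f,a[1]/f).round(4),at_depth(d,b[0]/f,b[1]/f).round(4))
print('post',at_z(s,297/f,272/f,.068),at_z(d,500/f,262/f,.068))
for n,c in(('scene',s),('side',d)):
    X=cloud(c).reshape(-1,3)
    m=(X[:,2]>.07)&(X[:,2]<.083)&(X[:,0]>.4)&(X[:,0]<.9)&(X[:,1]>.05)&(X[:,1]<.5); print(n,m.sum(),np.nanmedian(X[m],0))
A=cv2.resize(s['color'][165:260,90:230],(800,543),interpolation=cv2.INTER_CUBIC)
B=cv2.resize(d['color'][130:210,285:355],(350,400),interpolation=cv2.INTER_CUBIC)
C=cv2.resize(d['color'][245:355,150:340],(450,261),interpolation=cv2.INTER_CUBIC)
cv2.imwrite('pics/c.png',A[...,::-1]); 
W=np.zeros((400,800,3),np.uint8);W[:,:350]=B;W[:261,350:]=C;cv2.imwrite('pics/d.png',W[...,::-1])
E
```

```text
(456, 204) (447, 432) [0.4567 0.1767 0.0689] [0.4622 0.1751 0.0728] [0.453  0.182  0.0781]
(483, 190) (435, 483) [0.4393 0.2361 0.0706] [0.4447 0.2345 0.0743] [0.4362 0.2399 0.079 ]
(495, 236) (352, 411) [0.5554 0.2023 0.0696] [0.5567 0.2037 0.0694] [0.5492 0.2071 0.0794]
(528, 222) (321, 460) [0.5457 0.2688 0.0721] [0.547  0.2692 0.0726] [0.5419 0.2712 0.0784]
post [ 0.52575241 -0.12509739  0.068     ] [ 0.523743   -0.12652086  0.068     ]
scene 153 [0.53616265 0.21031886 0.07620045]
side 489 [0.46381811 0.23470444 0.07801608]
```

View pics/c.png

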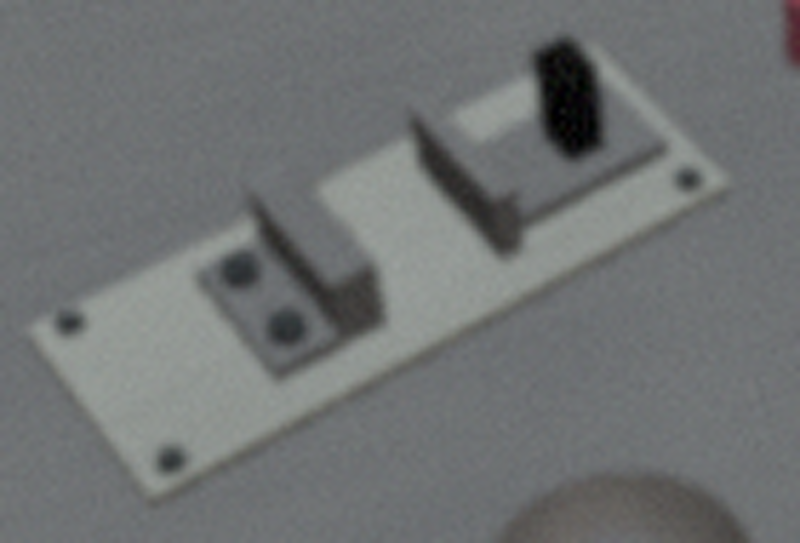

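View pics/d.png

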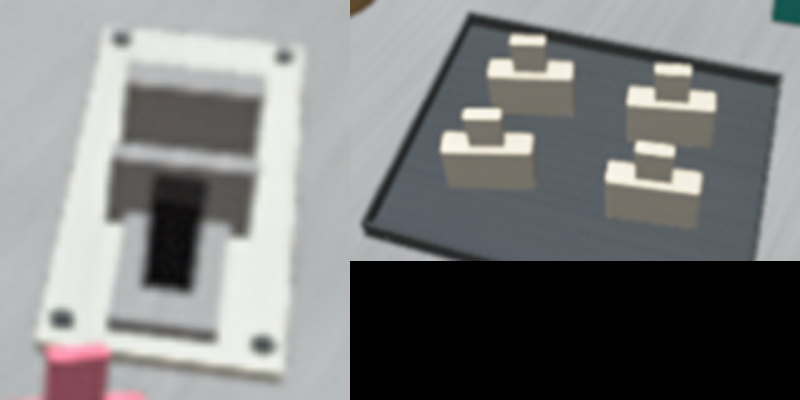

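The crops confirm four white spacers in the pan, and the stop and guide faces are clear. Next I measure the fixture's edges and the spacer fits.

```bash
python3 - <<'E'
from h import *
s,d=load('scene'),load('side')
cs=lambda u,v:(90+u*.175-.4,165+v*.175-.4); cd=lambda u,v:(285+u/5-.4,130+v/5-.4)
sc=[(28,330),(155,503),(733,182),(597,45)]; dc=[(303,45),(108,28),(37,345),(283,378)]
P=[]
for a,b in zip(sc,dc):
    A,B=at_z(s,*cs(*a),.008),at_z(d,*cd(*b),.008); print(A.round(4),B.round(4),tri(s,cs(*a),d,cd(*b)).round(4)); P.append((A+B)[:2]/2)
P=np.array(P); ctr=P.mean(0); y=(P[2]+P[3]-P[0]-P[1]); y/=np.linalg.norm(y); x=np.array([y[1],-y[0]])
print('ctr',ctr,'y',y,'yaw',np.arctan2(-y[0],y[1]), 'lens',np.linalg.norm(P[2]-P[1]),np.linalg.norm(P[1]-P[0]))
loc=lambda X:((X[:2]-ctr)@x,(X[:2]-ctr)@y)
for n,c,f,pts in(('s',s,cs,dict(g=[(413,112),(503,215)],st=[(318,185),(375,268)])),('d',d,cd,dict(g=[(114,147),(258,151)],st=[(128,87),(265,97)]))):
    for k,v in pts.items(): print(n,k,[np.round(loc(at_z(c,*f(*p),.048)),4) for p in v])
# spacers by cloud
for n,c in(('scene',s),('side',d)):
    X=cloud(c).reshape(-1,3);col=c['color'].reshape(-1,3).astype(float)
    for sp in [(.455,.180),(.44,.2375),(.5525,.205),(.543,.270)]:
        near=(np.abs(X[:,0]-sp[0])<.045)&(np.abs(X[:,1]-sp[1])<.025)&(col[:,0]>110)
        t=near&(X[:,2]>.072); b=near&(X[:,2]>.04)&(X[:,2]<.053)
        r=cv2.minAreaRect((X[b][:,:2]*1000).astype(np.float32)); r2=cv2.minAreaRect((X[t][:,:2]*1000).astype(np.float32)) if t.sum()>3 else None
        print(n,sp,t.sum(),b.sum(),np.round(np.median(X[t],0),4),np.median(X[b][:,2]),r,r2)
E
```

```text
[ 0.5458 -0.3692  0.008 ] [ 0.5434 -0.3719  0.008 ] [ 0.544  -0.37    0.0078]
[ 0.6528 -0.3349  0.008 ] [ 0.6457 -0.3356  0.008 ] [ 0.6481 -0.3365  0.0053]
[ 0.5662 -0.0693  0.008 ] [ 0.5601 -0.0668  0.008 ] [ 0.5621 -0.0691  0.0047]
[ 0.4622 -0.1017  0.008 ] [ 0.4566 -0.0991  0.008 ] [ 0.4579 -0.1015  0.0049]
ctr [ 0.55410483 -0.2185681 ] y [-0.30376814  0.95274599] yaw 0.30864520530537787 lens 0.2807572997563677 0.11040912095144412
s g [array([-0.0292,  0.0336]), array([0.0454, 0.032 ])]
s st [array([-0.0163, -0.0197]), array([ 0.0384, -0.0245])]
d g [array([0.0318, 0.0388]), array([-0.0354,  0.0285])]
d st [array([ 0.0307, -0.0156]), array([-0.0365, -0.02  ])]
scene (0.455, 0.18) 18 62 [0.4573 0.1778 0.0781] 0.047033531856028356 ((458.951171875, 176.7711181640625), (57.832847595214844, 14.930418968200684), 24.978836059570312) ((457.9100646972656, 178.2593994140625), (20.39557456970215, 7.6211748123168945), 12.790295600891113)
scene (0.44, 0.2375) 20 58 [0.4379 0.2361 0.0782] 0.047185825492810717 ((439.622314453125, 236.16481018066406), (58.23961639404297, 16.675962448120117), 19.8
[... 1055 characters left out ...]
6091308594, 16.501359939575195), 20.95503807067871) ((437.21063232421875, 237.490234375), (23.976781845092773, 9.133115768432617), 20.035049438476562)
side (0.5525, 0.205) 99 300 [0.5514 0.2063 0.0779] 0.047688372486010475 ((552.4791870117188, 205.33790588378906), (60.40721893310547, 16.930591583251953), 27.052343368530273) ((552.2424926757812, 205.6277618408203), (24.003738403320312, 9.790478706359863), 23.534088134765625)
side (0.543, 0.27) 111 361 [0.5425 0.2703 0.0785] 0.04741101860970367 ((543.3952026367188, 269.97308349609375), (58.90776824951172, 17.34068489074707), 29.75385093688965) ((543.2579956054688, 269.4017028808594), (22.240158081054688, 9.086580276489258), 30.092031478881836)
```

Careful with the scale: shifts go in shares of 750 mm and turns go in shares of 2 rad. That gives: -0.194 m / 0.75 = -0.2587, -0.079 m / 0.75 = -0.1053, -0.309 rad / 2 = -0.1545.

Emit:
{"op": "move_arm", "data": {
  "plan": [
    {"delta_pos":[-0.08,-0.0333,0],"turn":[0,0,-0.05]},
    {"delta_pos":[-0.16,-0.0667,0],"turn":[0,0,-0.1]},
    {"delta_pos":[-0.2267,-0.0933,0],"turn":[0,0,-0.14]},
    {"delta_pos":[-0.2587,-0.1053,0],"turn":[0,0,-0.1545]},
    {"delta_pos":[-0.2587,-0.1053,0],"turn":[0,0,-0.1545]},
    {"delta_pos":[-0.2587,-0.1053,0],"turn":[0,0,-0.1545]}
  ]
}}

```text
validation failed for argument at $.pl...
```

```bash
python3 - <<'E'
from h import *
c=save('wrist');pickle.dump(c,open('wfix.pkl','wb'))
print(c['obs']['position'],c['obs']['ee_rot'])
cv2.imwrite('pics/e.png',cv2.resize(c['color'],(800,600),interpolation=cv2.INTER_CUBIC)[...,::-1])
X=cloud(c);ctr=np.array([.5541,-.2186]);y=np.array([-.3038,.9527]);x=np.array([.9527,.3038])
L=np.stack([(X[...,:2]-ctr)@x,(X[...,:2]-ctr)@y,X[...,2]],-1).reshape(-1,3)
m=(abs(L[:,2]-.048)<.006)&(abs(L[:,0])<.05)&(L[:,1]>-.08)&(L[:,1]<.07)
P=L[m];
for nm,k in(('guide',P[:,1]>.01),('stop',P[:,1]<0)):
    Q=P[k]; print(nm,k.sum(),np.median(Q[:,2]),np.percentile(Q[:,1],[1,5,50,95,99]),np.percentile(Q[:,0],[1,99]),np.polyfit(Q[:,0],Q[:,1],1))
E
```

```text
[6.24727744e-01 3.26900411e-05 2.41708185e-01] [ 7.07087093e-01  7.07126261e-01 -3.94375000e-04 -3.71756821e-04]
guide 543 0.047562223889477936 [0.03390332 0.0348373  0.04176459 0.04607416 0.0466209 ] [-0.03347217  0.03484417] [0.00049556 0.04132567]
stop 709 0.04768186250499228 [-0.04262934 -0.040847   -0.02859098 -0.0211008  -0.02043811] [-0.03342873  0.03509651] [-0.01080621 -0.02922073]
```

View pics/e.png

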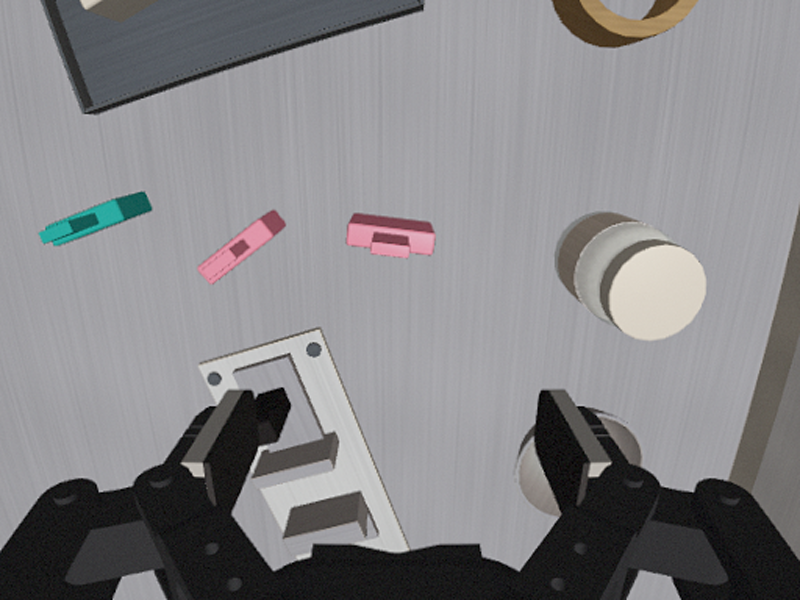

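The wrist view shows the fixture at bottom left: guide plate near (297,457), stop near (325,518), post near (273,415). The gap measures about 55 mm, so three spacers (48 mm) fit. The move was refused, so I'm retrying with all fields as floats, going to the pan.

In the tool's units: 0.245 m / 0.75 = 0.3267, -0.128 m / 0.75 = -0.1707, -0.44 rad / 2 = -0.22.

Emit:
{"op": "move_arm", "data": {
  "plan": [
    {"delta_pos":[0.0667,-0.0347,0],"turn":[0,0,-0.05],"fingers":0.0},
    {"delta_pos":[0.1333,-0.0693,0],"turn":[0,0,-0.1],"fingers":0.0},
    {"delta_pos":[0.2,-0.104,0],"turn":[0,0,-0.15],"fingers":0.0},
    {"delta_pos":[0.2667,-0.1387,0],"turn":[0,0,-0.2],"fingers":0.0},
    {"delta_pos":[0.3267,-0.1707,0],"turn":[0,0,-0.22],"fingers":0.0},
    {"delta_pos":[0.3267,-0.1707,0],"turn":[0,0,-0.22],"fingers":0.0},
    {"delta_pos":[0.3267,-0.1707,0],"turn":[0,0,-0.22],"fingers":0.0}
  ],
  "force": 40
}}

```text
clock: 1.08
position: [0.4973, 0.2444, 0.2422]
ee_rot: [0.536, 0.844, -0.0, 0.0]
ft_force: [0.7, -0.9, -0.7]
grip_width: 1.001
grasp_force: 0.0
```

```bash
cat >> h.py <<'E'
def spacers(c,guess,colmin=110):
    X=cloud(c).reshape(-1,3);col=c['color'].reshape(-1,3).astype(float);out=[]
    for sp in guess:
        near=(np.hypot(X[:,0]-sp[0],X[:,1]-sp[1])<.04)&(col[:,0]>colmin)
        t=near&(X[:,2]>sp[2]+.070)&(X[:,2]<sp[2]+.085); b=near&(X[:,2]>sp[2]+.039)&(X[:,2]<sp[2]+.051)
        r=[cv2.minAreaRect((X[k][:,:2]*1000).astype(np.float32)) if k.sum()>3 else None for k in(t,b)]
        print(t.sum(),b.sum(),np.round(np.median(X[t][:,2]),4),np.round(np.median(X[b][:,2]),4),[[tuple(np.round(q[0],1)),tuple(np.round(q[1],1)),round(q[2],1)] for q in r if q])
E
python3 - <<'E'
from h import *
c=save('wrist');print(c['obs']['position'])
spacers(c,[(.455,.178,.003),(.438,.2375,.003),(.553,.205,.003),(.543,.270,.003)])
cv2.imwrite('pics/f.png',cv2.resize(c['color'],(800,600),interpolation=cv2.INTER_CUBIC)[...,::-1])
E
```

```text
[0.49728008 0.24441092 0.24222864]
209 581 0.0785 0.0476 [[(np.float64(456.4), np.float64(179.0)), (np.float64(24.5), np.float64(7.5)), 25.2], [(np.float64(456.7), np.float64(178.9)), (np.float64(60.1), np.float64(15.7)), 25.0]]
228 631 0.0784 0.0476 [[(np.float64(439.7), np.float64(238.0)), (np.float64(23.7), np.float64(8.3)), 20.6], [(np.float64(439.6), np.float64(237.9)), (np.float64(59.9), np.float64(16.7)), 20.4]]
210 599 0.0786 0.0478 [[(np.float64(554.1), np.float64(205.7)), (np.float64(24.0), np.float64(8.7)), 27.9], [(np.float64(553.8), np.float64(205.8)), (np.float64(59.7), np.float64(16.0)), 27.0]]
220 627 0.0787 0.0476 [[(np.float64(545.0), np.float64(269.5)), (np.float64(23.1), np.float64(8.6)), 29.5], [(np.float64(545.1), np.float64(270.0)), (np.float64(59.6), np.float64(16.5)), 30.2]]
```

View pics/f.png

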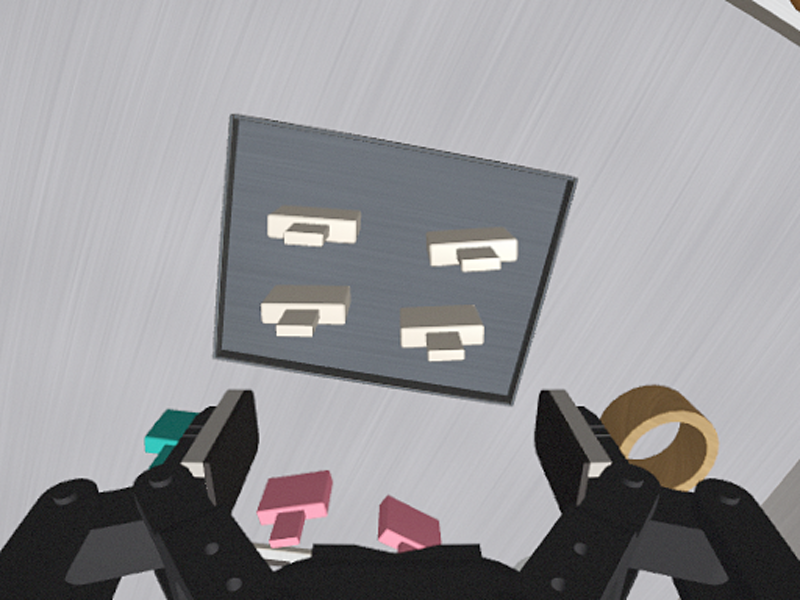

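The wrist picture shows the four spacers in the pan at about (312,228), (472,248), (305,312) and (442,333). All are clear, and the sizes and heights match. Grasping the first at (0.4565, 0.179).

In the tool's units: 0.178 m / 0.75 = 0.2373, 0.13 m / 0.75 = 0.1733.

Emit:
{"op": "move_arm", "data": {
  "plan": [
    {"delta_pos":[-0.028,-0.0427,0.0667],"turn":[0,0,0],"fingers":0.4},
    {"delta_pos":[-0.056,-0.0867,0.1333],"turn":[0,0,0],"fingers":0.4},
    {"delta_pos":[-0.056,-0.0867,0.1733],"turn":[0,0,0],"fingers":0.4},
    {"delta_pos":[-0.056,-0.0867,0.2133],"turn":[0,0,0],"fingers":0.4},
    {"delta_pos":[-0.056,-0.0867,0.2373],"turn":[0,0,0],"fingers":0.4},
    {"delta_pos":[-0.056,-0.0867,0.2373],"turn":[0,0,0],"fingers":0.4},
    {"delta_pos":[-0.056,-0.0867,0.2373],"turn":[0,0,0],"fingers":1.0},
    {"delta_pos":[-0.056,-0.0867,0.2373],"turn":[0,0,0],"fingers":1.0},
    {"delta_pos":[-0.056,-0.0867,0.2373],"turn":[0,0,0],"fingers":1.0},
    {"delta_pos":[-0.056,-0.0867,0.2373],"turn":[0,0,0],"fingers":1.0},
    {"delta_pos":[-0.056,-0.0867,0.2373],"turn":[0,0,0],"fingers":1.0}
  ],
  "force": 40
}}

```text
clock: 2.5
position: [0.4566, 0.1795, 0.065]
ee_rot: [0.536, 0.844, 0.0, 0.0]
ft_force: [-1.8, -1.5, 6.7]
grip_width: 0.266
grasp_force: 40.3
```

In the tool's units: -0.471 m / 0.75 = -0.628, -0.135 m / 0.75 = -0.18, 0.131 rad / 2 = 0.0655.

Emit:
{"op": "move_arm", "data": {
  "plan": [
    {"delta_pos":[0,0,-0.0667],"turn":[0,0,0],"fingers":1.0},
    {"delta_pos":[-0.0133,0,-0.1333],"turn":[0,0,0],"fingers":1.0},
    {"delta_pos":[-0.08,-0.016,-0.18],"turn":[0,0,0.01],"fingers":1.0},
    {"delta_pos":[-0.16,-0.0307,-0.18],"turn":[0,0,0.02],"fingers":1.0},
    {"delta_pos":[-0.24,-0.0453,-0.18],"turn":[0,0,0.03],"fingers":1.0},
    {"delta_pos":[-0.32,-0.0613,-0.18],"turn":[0,0,0.04],"fingers":1.0},
    {"delta_pos":[-0.4,-0.076,-0.18],"turn":[0,0,0.05],"fingers":1.0},
    {"delta_pos":[-0.48,-0.092,-0.18],"turn":[0,0,0.06],"fingers":1.0},
    {"delta_pos":[-0.56,-0.1067,-0.18],"turn":[0,0,0.0655],"fingers":1.0},
    {"delta_pos":[-0.628,-0.12,-0.18],"turn":[0,0,0.0655],"fingers":1.0},
    {"delta_pos":[-0.628,-0.12,-0.18],"turn":[0,0,0.0655],"fingers":1.0},
    {"delta_pos":[-0.628,-0.12,-0.18],"turn":[0,0,0.0655],"fingers":1.0}
  ]
}}

```text
clock: 4.0
position: [0.5753, -0.2845, 0.1988]
ee_rot: [0.59, 0.808, 0.0, -0.001]
ft_force: [1.0, 0.7, -0.7]
grip_width: 0.273
grasp_force: 39.7
```

```bash
python3 - <<'E'
from h import *
c=save('wrist');o=c['obs'];print(o['position'],o['ee_rot'],o['grip_width'],o['ft_force'])
cv2.imwrite('pics/g.png',cv2.resize(c['color'],(800,600),interpolation=cv2.INTER_CUBIC)[...,::-1])
X=cloud(c);ctr=np.array([.5541,-.2186]);y=np.array([-.3038,.9527]);x=np.array([.9527,.3038])
L=np.stack([(X[...,:2]-ctr)@x,(X[...,:2]-ctr)@y,X[...,2]],-1).reshape(-1,3)
m=(abs(L[:,2]-.048)<.004)&(abs(L[:,0])<.05)&(L[:,1]>-.08)&(L[:,1]<.07)
P=L[m]
for nm,k in(('guide',P[:,1]>.01),('stop',P[:,1]<0)):
    Q=P[k];print(nm,k.sum(),np.median(Q[:,2]),np.percentile(Q[:,1],[1,50,99]),np.percentile(Q[:,0],[1,99]),cv2.minAreaRect((Q[:,:2]*1000).astype(np.float32)))
w=(c['color'].reshape(-1,3).min(1)>130)&(L[:,2]<.03)&(L[:,2]>.003)
B=cv2.minAreaRect((L[w&(abs(L[:,0])<.08)&(abs(L[:,1])<.16)][:,:2]*1000).astype(np.float32));print('bed',B)
# held spacer in tool frame
from scipy.spatial.transform import Rotation as Ro
T=(X.reshape(-1,3)-o['position'])@Ro.from_quat(o['ee_rot']).as_matrix()
h=(T[:,2]>-.02)&(T[:,2]<.075)&(abs(T[:,0])<.05)&(abs(T[:,1])<.05)&(c['color'].reshape(-1,3)[:,0]>90)
H=T[h];print('held',h.sum(),np.percentile(H,[1,50,99],axis=0).round(4))
f=H[(H[:,2]>.025)&(H[:,2]<.055)];print('front face',len(f),np.median(f,0),np.polyfit(f[:,1],f[:,0],1),np.polyfit(f[:,2],f[:,0],1))
E
```

```text
[ 0.57526355 -0.28448116  0.19881195] [ 5.89751798e-01  8.07584370e-01  1.96968064e-04 -5.14341502e-04] 0.2729027637266682 [ 0.97750658  0.65476637 -0.65924234]
guide 1237 0.04763888804739626 [0.03406514 0.0396096  0.04527936] [-0.03451724  0.0337041 ] ((-0.37871551513671875, 39.67163848876953), (69.26000213623047, 11.470723152160645), 0.02469882182776928)
stop 1937 0.047686967622445994 [-0.04291004 -0.031812   -0.0212139 ] [-0.03438301  0.03401377] ((-0.17528152465820312, -32.09486770629883), (70.33151245117188, 22.12364387512207), 0.06228236109018326)
bed ((-0.4268608093261719, -18.62755584716797), (111.0677261352539, 213.7436981201172), 0.08024339377880096)
held 6464 [[-0.0036 -0.028  -0.015 ]
 [ 0.0067  0.001   0.0175]
 [ 0.0102  0.0297  0.0588]]
front face 2028 [0.00766563 0.00080561 0.03824683] [-0.00882707  0.00766898] [0.00036199 0.00764812]
```

View pics/g.png

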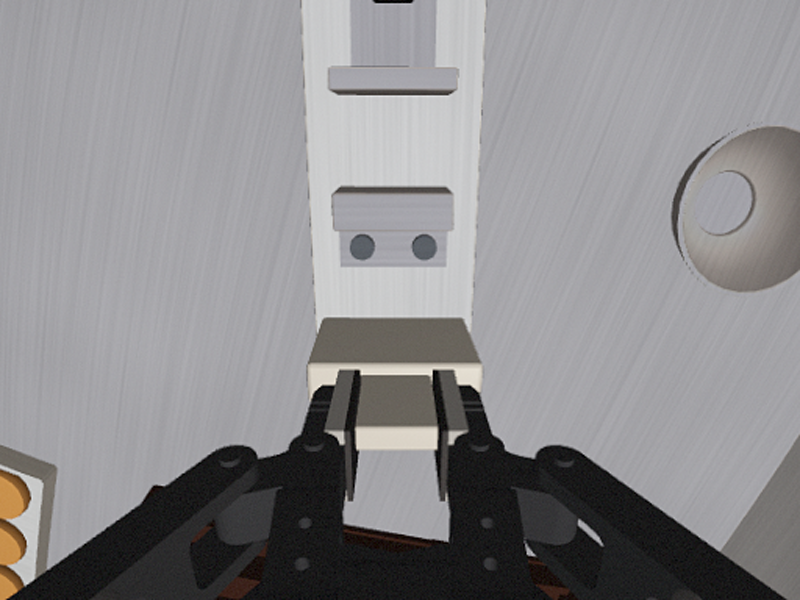

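The wrist picture shows the held spacer square at the bottom, around (395,370). The stop's top is at (392,210) and the guide's at (393,80). The gap is 55.0 mm, and the held spacer is aligned. Placing it 1 mm off the stop.

In the tool's units: 0.127 m / 0.75 = 0.1693, 0.124 m / 0.75 = 0.1653.

Emit:
{"op": "move_arm", "data": {
  "plan": [
    {"delta_pos":[0.0767,0,0.0267],"turn":[0,0,0],"fingers":1.0},
    {"delta_pos":[0.0767,0,0.0667],"turn":[0,0,0],"fingers":1.0},
    {"delta_pos":[0.0767,0,0.08],"turn":[0,0,0],"fingers":1.0},
    {"delta_pos":[0.0767,0,0.1067],"turn":[0,0,0],"fingers":1.0},
    {"delta_pos":[0.0767,0,0.1333],"turn":[0,0,0],"fingers":1.0},
    {"delta_pos":[0.0767,0,0.1533],"turn":[0,0,0],"fingers":1.0},
    {"delta_pos":[0.0767,0,0.1653],"turn":[0,0,0],"fingers":1.0},
    {"delta_pos":[0.0767,0,0.1693],"turn":[0,0,0],"fingers":1.0},
    {"delta_pos":[0.0767,0,0.1693],"turn":[0,0,0],"fingers":1.0}
  ]
}}

```text
clock: 5.18
position: [0.558, -0.2305, 0.0727]
ee_rot: [0.59, 0.807, 0.0, 0.0]
ft_force: [-0.8, 0.6, -0.1]
grip_width: 0.269
grasp_force: 39.7
```

Emit:
{"op": "move_arm", "data": {
  "plan": [
    {"delta_pos":[0,0,0.002],"turn":[0,0,0],"fingers":1.0},
    {"delta_pos":[0,0,0.0033],"turn":[0,0,0],"fingers":1.0},
    {"delta_pos":[0,0,0.0033],"turn":[0,0,0],"fingers":0.4},
    {"delta_pos":[0,0,0.0033],"turn":[0,0,0],"fingers":0.4},
    {"delta_pos":[0,0,0.0033],"turn":[0,0,0],"fingers":0.4},
    {"delta_pos":[0,0,-0.04],"turn":[0,0,0],"fingers":0.4},
    {"delta_pos":[0,0,-0.1067],"turn":[0,0,0],"fingers":0.4},
    {"delta_pos":[0,0,-0.1733],"turn":[0,0,0],"fingers":0.4},
    {"delta_pos":[-0.0733,0,-0.1733],"turn":[0,0,0],"fingers":0.4},
    {"delta_pos":[-0.0733,0,-0.1733],"turn":[0,0,0],"fingers":0.4},
    {"delta_pos":[-0.0733,0,-0.1733],"turn":[0,0,0],"fingers":0.4}
  ]
}}

```text
clock: 6.55
position: [0.5744, -0.2824, 0.2018]
ee_rot: [0.59, 0.807, 0.0, -0.0]
ft_force: [0.1, 0.7, -0.1]
grip_width: 0.602
grasp_force: 0.0
```

```bash
cat > chk.py <<'E'
from h import *
from scipy.spatial.transform import Rotation as Ro
c=save('wrist');o=c['obs'];ctr=np.array([.5541,-.2186]);y=np.array([-.3038,.9527]);x=np.array([.9527,.3038])
q=o['position'];print('tool local',(q[:2]-ctr)@x,(q[:2]-ctr)@y,q[2],'yaw',np.degrees(2*np.arctan2(o['ee_rot'][1],o['ee_rot'][0]))-90)
X=cloud(c).reshape(-1,3);L=np.stack([(X[:,:2]-ctr)@x,(X[:,:2]-ctr)@y,X[:,2]],-1)
col=c['color'].reshape(-1,3)
T=(X-q)@Ro.from_quat(o['ee_rot']).as_matrix()
box=(abs(L[:,0])<.05)&(L[:,1]>-.06)&(L[:,1]<.07)&~((abs(T[:,0])<.015)&(abs(T[:,1])<.06)&(T[:,2]<.07))
def rep(n,m):
    if m.sum()>5:
        r=cv2.minAreaRect((L[m][:,:2]*1000).astype(np.float32));print(n,m.sum(),np.round(np.median(L[m][:,2]),4),np.round(r[0],1),np.round(r[1],1),round(r[2],1))
rep('guide',box&(abs(L[:,2]-.048)<.0025)&(L[:,1]>.028)&(col[:,0]<200)); rep('stop',box&(abs(L[:,2]-.048)<.0025)&(L[:,1]<-.0222))
top=box&(abs(L[:,2]-.0532)<.0025); rep('bodies',top)
tab=box&(abs(L[:,2]-.084)<.004)
for k in range(-20,40,4):pass
ys=np.sort(L[tab][:,1]); 
if len(ys):
    for g in np.split(ys,np.where(np.diff(ys)>.003)[0]+1):
        m=tab&(L[:,1]>=g[0])&(L[:,1]<=g[-1]); rep('tab',m)
h=(T[:,2]>.025)&(T[:,2]<.055)&(abs(T[:,0])<.03)&(abs(T[:,1])<.04)&(col[:,0]>90)
if h.sum()>300: f=T[h];print('held',h.sum(),np.median(f,0).round(4),'yawslope',np.polyfit(f[:,1],f[:,0],1).round(4),'tilt',np.polyfit(f[:,2],f[:,0],1).round(4))
E
python3 chk.py
```

```text
tool local -8.511858983243151e-05 -0.06696806869800274 0.20181400643615516 yaw 17.69452866732567
guide 1219 0.0476 [-0.6 39.8] [70.  11.6] 0.1
stop 1691 0.0477 [ -0.1 -32.3] [20.2 70.1] 89.9
bodies 812 0.0527 [  0.4 -12.9] [15.2 60. ] 89.1
tab 302 0.0837 [  0.4 -12.5] [ 7.8 23.7] 87.6
```

In the tool's units: 0.537 m / 0.75 = 0.716, 0.48 m / 0.75 = 0.64, -0.049 rad / 2 = -0.0245.

Emit:
{"op": "move_arm", "data": {
  "plan": [
    {"delta_pos":[0.08,0.004,0],"turn":[0,0,-0.005],"fingers":0.4},
    {"delta_pos":[0.16,0.0093,0],"turn":[0,0,-0.01],"fingers":0.4},
    {"delta_pos":[0.24,0.0133,0],"turn":[0,0,-0.015],"fingers":0.4},
    {"delta_pos":[0.32,0.0173,0],"turn":[0,0,-0.02],"fingers":0.4},
    {"delta_pos":[0.4,0.0227,0],"turn":[0,0,-0.0245],"fingers":0.4},
    {"delta_pos":[0.48,0.0267,0],"turn":[0,0,-0.0245],"fingers":0.4},
    {"delta_pos":[0.56,0.0307,0],"turn":[0,0,-0.0245],"fingers":0.4},
    {"delta_pos":[0.64,0.036,0],"turn":[0,0,-0.0245],"fingers":0.4},
    {"delta_pos":[0.716,0.04,0.0133],"turn":[0,0,-0.0245],"fingers":0.4},
    {"delta_pos":[0.716,0.04,0.0667],"turn":[0,0,-0.0245],"fingers":0.4},
    {"delta_pos":[0.716,0.04,0.12],"turn":[0,0,-0.0245],"fingers":0.4},
    {"delta_pos":[0.716,0.04,0.12],"turn":[0,0,-0.0245],"fingers":0.4}
  ]
}}

```text
clock: 8.1
position: [0.4373, 0.2375, 0.1101]
ee_rot: [0.569, 0.822, -0.002, -0.001]
ft_force: [-0.1, 0.3, 0.6]
grip_width: 0.597
grasp_force: 0.0
```

In the tool's units: -0.09 m / 0.75 = -0.12, 0.044 m / 0.75 = 0.0587.

Emit:
{"op": "move_arm", "data": {
  "plan": [
    {"delta_pos":[0,0.0027,0.0333],"turn":[0,0,0],"fingers":0.4},
    {"delta_pos":[0,0.0027,0.0587],"turn":[0,0,0],"fingers":0.4},
    {"delta_pos":[0,0.0027,0.0587],"turn":[0,0,0],"fingers":0.4},
    {"delta_pos":[0,0.0027,0.0587],"turn":[0,0,0],"fingers":1.0},
    {"delta_pos":[0,0.0027,0.0587],"turn":[0,0,0],"fingers":1.0},
    {"delta_pos":[0,0.0027,0.0587],"turn":[0,0,0],"fingers":1.0},
    {"delta_pos":[0,0.0027,0.0587],"turn":[0,0,0],"fingers":1.0},
    {"delta_pos":[0,0.0027,0],"turn":[0,0,0],"fingers":1.0},
    {"delta_pos":[0,0.0027,-0.0667],"turn":[0,0,0],"fingers":1.0},
    {"delta_pos":[0,0.0027,-0.12],"turn":[0,0,0],"fingers":1.0},
    {"delta_pos":[0,0.0027,-0.12],"turn":[0,0,0],"fingers":1.0}
  ]
}}

```text
clock: 9.48
position: [0.4431, 0.2395, 0.2058]
ee_rot: [0.57, 0.822, 0.003, 0.001]
ft_force: [-0.5, -0.2, -1.4]
grip_width: 0.27
grasp_force: 39.6
```

In the tool's units: -0.535 m / 0.75 = -0.7133, -0.48 m / 0.75 = -0.64, 0.049 rad / 2 = 0.0245.

Emit:
{"op": "move_arm", "data": {
  "plan": [
    {"delta_pos":[-0.08,-0.0093,0],"turn":[0,0,0.0025],"fingers":1.0},
    {"delta_pos":[-0.16,-0.0173,0],"turn":[0,0,0.005],"fingers":1.0},
    {"delta_pos":[-0.24,-0.0267,0],"turn":[0,0,0.0075],"fingers":1.0},
    {"delta_pos":[-0.32,-0.0347,0],"turn":[0,0,0.01],"fingers":1.0},
    {"delta_pos":[-0.4,-0.044,0],"turn":[0,0,0.015],"fingers":1.0},
    {"delta_pos":[-0.48,-0.052,0],"turn":[0,0,0.02],"fingers":1.0},
    {"delta_pos":[-0.56,-0.0613,0],"turn":[0,0,0.0245],"fingers":1.0},
    {"delta_pos":[-0.64,-0.0693,0],"turn":[0,0,0.0245],"fingers":1.0},
    {"delta_pos":[-0.7133,-0.0773,0],"turn":[0,0,0.0245],"fingers":1.0},
    {"delta_pos":[-0.7133,-0.0773,0],"turn":[0,0,0.0245],"fingers":1.0},
    {"delta_pos":[-0.7133,-0.0773,0],"turn":[0,0,0.0245],"fingers":1.0},
    {"delta_pos":[-0.7133,-0.0773,0],"turn":[0,0,0.0245],"fingers":1.0}
  ]
}}

```text
clock: 10.98
position: [0.575, -0.2811, 0.202]
ee_rot: [0.589, 0.808, 0.0, -0.0]
ft_force: [0.5, 0.6, -0.7]
grip_width: 0.272
grasp_force: 39.6
```

```bash
python3 chk.py
```

```text
tool local 0.0009228577117393055 -0.06588050878947668 0.20198853528886646 yaw 17.822912114801127
guide 1140 0.0476 [-0.6 39.7] [70.2 10.9] 0.2
stop 1721 0.0477 [ -0.1 -32.9] [21.1 70.1] 89.8
bodies 802 0.0526 [  0.5 -12.8] [15.2 60.2] 89.4
tab 334 0.0836 [  0.6 -12.5] [23.6  8. ] 0.7
held 2026 [ 0.0076 -0.0004  0.0383] yawslope [0.0054 0.0076] tilt [0.0004 0.0076]
```

In the tool's units: 0.129 m / 0.75 = 0.172, 0.127 m / 0.75 = 0.1693.

Emit:
{"op": "move_arm", "data": {
  "plan": [
    {"delta_pos":[0.0533,-0.0013,0],"turn":[0,0,0],"fingers":1.0},
    {"delta_pos":[0.0953,-0.0013,0.0267],"turn":[0,0,0],"fingers":1.0},
    {"delta_pos":[0.0953,-0.0013,0.0533],"turn":[0,0,0],"fingers":1.0},
    {"delta_pos":[0.0953,-0.0013,0.08],"turn":[0,0,0],"fingers":1.0},
    {"delta_pos":[0.0953,-0.0013,0.1067],"turn":[0,0,0],"fingers":1.0},
    {"delta_pos":[0.0953,-0.0013,0.1333],"turn":[0,0,0],"fingers":1.0},
    {"delta_pos":[0.0953,-0.0013,0.1533],"turn":[0,0,0],"fingers":1.0},
    {"delta_pos":[0.0953,-0.0013,0.1653],"turn":[0,0,0],"fingers":1.0},
    {"delta_pos":[0.0953,-0.0013,0.1693],"turn":[0,0,0],"fingers":1.0},
    {"delta_pos":[0.0953,-0.0013,0.172],"turn":[0,0,0],"fingers":1.0},
    {"delta_pos":[0.0953,-0.0013,0.172],"turn":[0,0,0],"fingers":1.0}
  ]
}}

```text
clock: 12.4
position: [0.5525, -0.2155, 0.0746]
ee_rot: [0.59, 0.807, 0.0, 0.001]
ft_force: [-3.0, -0.7, 4.8]
grip_width: 0.273
grasp_force: 40.2
```

In the tool's units: 0.0015 m / 0.75 = 0.002, -0.001 m / 0.75 = -0.0013.

Emit:
{"op": "move_arm", "data": {
  "plan": [
    {"delta_pos":[0.002,0,-0.0013],"turn":[0,0,0],"fingers":1.0},
    {"delta_pos":[0.002,0,-0.0013],"turn":[0,0,0],"fingers":1.0},
    {"delta_pos":[0.002,0,-0.0013],"turn":[0,0,0],"fingers":1.0}
  ]
}}

```text
clock: 12.78
position: [0.552, -0.2135, 0.0746]
ee_rot: [0.59, 0.808, 0.0, 0.0]
ft_force: [0.3, 0.2, 1.6]
grip_width: 0.268
grasp_force: 39.4
```

```bash
python3 chk.py; python3 -c "
from h import *
print(get_obs()['ft_force'])
c=load('wrist');cv2.imwrite('pics/i.png',cv2.resize(c['color'],(800,600),interpolation=cv2.INTER_CUBIC)[...,::-1])"
```

```text
tool local -0.00048090996825055944 0.005512858954973004 0.07462012473146168 yaw 17.711217797764817
guide 2891 0.0477 [-0.2 40.5] [12.1 70.1] 89.8
stop 40 0.0481 [ 15.6 -33.2] [ 1.1 18.5] 3.8
tab 581 0.0839 [  0.5 -13.1] [24.   7.2] 0.0
held 2237 [ 0.0078 -0.0004  0.0368] yawslope [0.0056 0.0097] tilt [-0.252   0.0192]
[0.4297163  0.77658488 2.12895176]
```

View pics/i.png

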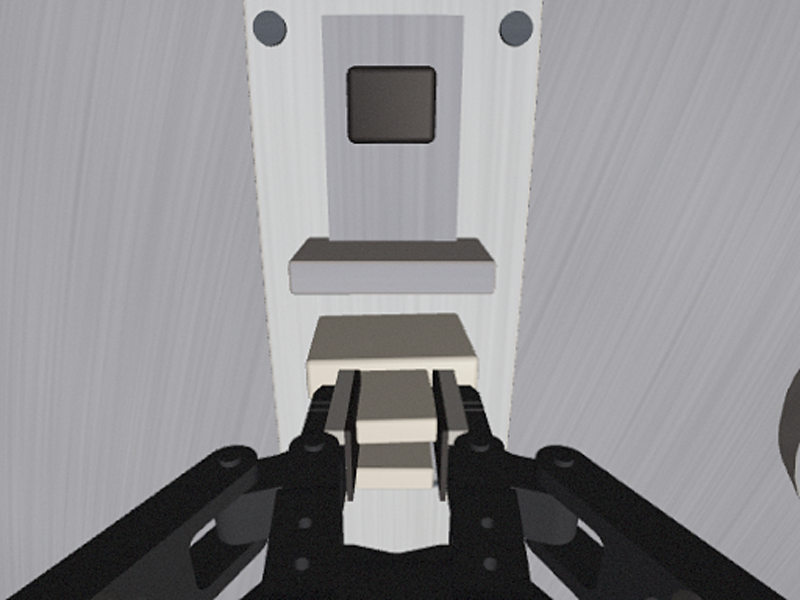

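The picture shows the second spacer upright between the first (tab at (395,465)) and the guide (front edge at row ~290), with room on both sides. Lowering and releasing.

In the tool's units: 0.0025 m / 0.75 = 0.0033, 0.0015 m / 0.75 = 0.002.

Emit:
{"op": "move_arm", "data": {
  "plan": [
    {"delta_pos":[-0.0007,0,0.002],"turn":[0,0,0],"fingers":1.0},
    {"delta_pos":[-0.0007,0,0.0033],"turn":[0,0,0],"fingers":1.0},
    {"delta_pos":[-0.0007,0,0.0033],"turn":[0,0,0],"fingers":1.0}
  ]
}}

```text
clock: 13.2
position: [0.5524, -0.2154, 0.0738]
ee_rot: [0.59, 0.807, -0.0, 0.001]
ft_force: [-5.0, -0.6, 17.0]
grip_width: 0.27
grasp_force: 40.8
```

In the tool's units: -0.128 m / 0.75 = -0.1707, -0.08 m / 0.75 = -0.1067.

Emit:
{"op": "move_arm", "data": {
  "plan": [
    {"delta_pos":[0,0,-0.0027],"turn":[0,0,0],"fingers":1.0},
    {"delta_pos":[0,0,-0.0027],"turn":[0,0,0],"fingers":1.0},
    {"delta_pos":[0,0,-0.0027],"turn":[0,0,0],"fingers":0.4},
    {"delta_pos":[0,0,-0.0027],"turn":[0,0,0],"fingers":0.4},
    {"delta_pos":[0,0,-0.0027],"turn":[0,0,0],"fingers":0.4},
    {"delta_pos":[0,0,-0.04],"turn":[0,0,0],"fingers":0.4},
    {"delta_pos":[0,0,-0.1067],"turn":[0,0,0],"fingers":0.4},
    {"delta_pos":[0,0,-0.1707],"turn":[0,0,0],"fingers":0.4},
    {"delta_pos":[-0.08,0,-0.1707],"turn":[0,0,0],"fingers":0.4},
    {"delta_pos":[-0.0947,0,-0.1707],"turn":[0,0,0],"fingers":0.4},
    {"delta_pos":[-0.0947,0,-0.1707],"turn":[0,0,0],"fingers":0.4},
    {"delta_pos":[-0.0947,0,-0.1707],"turn":[0,0,0],"fingers":0.4}
  ]
}}

```text
clock: 14.7
position: [0.5735, -0.2801, 0.1994]
ee_rot: [0.589, 0.808, 0.0, -0.001]
ft_force: [-0.3, 0.9, -0.7]
grip_width: 0.6
grasp_force: 0.0
```

```bash
python3 chk.py
```

```text
tool local -0.0002243318203239697 -0.0644582783142638 0.19939546042669218 yaw 17.791027064497257
guide 1222 0.0477 [-0.5 39.7] [70.3 11.5] 0.2
stop 1769 0.0477 [ -0.2 -32.8] [70.1 20.6] 0.2
bodies 1733 0.0527 [-0.5 -4.3] [62.1 32.5] 0.2
tab 336 0.0836 [  0.3 -12.4] [ 7.8 23.5] 89.7
tab 341 0.0838 [-1.7  4.4] [23.7  7.6] 0.2
```

In the tool's units: 0.4685 m / 0.75 = 0.6247, 0.1295 m / 0.75 = 0.1727, -0.165 rad / 2 = -0.0825.

Emit:
{"op": "move_arm", "data": {
  "plan": [
    {"delta_pos":[0.0773,0.0213,0],"turn":[0,0,-0.01],"fingers":0.4},
    {"delta_pos":[0.1547,0.0427,0],"turn":[0,0,-0.02],"fingers":0.4},
    {"delta_pos":[0.232,0.064,0],"turn":[0,0,-0.03],"fingers":0.4},
    {"delta_pos":[0.3093,0.0853,0],"turn":[0,0,-0.04],"fingers":0.4},
    {"delta_pos":[0.3867,0.1067,0],"turn":[0,0,-0.05],"fingers":0.4},
    {"delta_pos":[0.464,0.128,0],"turn":[0,0,-0.06],"fingers":0.4},
    {"delta_pos":[0.5413,0.1493,0],"turn":[0,0,-0.07],"fingers":0.4},
    {"delta_pos":[0.6133,0.1707,0.0133],"turn":[0,0,-0.0825],"fingers":0.4},
    {"delta_pos":[0.6247,0.1727,0.0667],"turn":[0,0,-0.0825],"fingers":0.4},
    {"delta_pos":[0.6247,0.1727,0.12],"turn":[0,0,-0.0825],"fingers":0.4},
    {"delta_pos":[0.6247,0.1727,0.12],"turn":[0,0,-0.0825],"fingers":0.4},
    {"delta_pos":[0.6247,0.1727,0.12],"turn":[0,0,-0.0825],"fingers":0.4}
  ]
}}

```text
clock: 16.25
position: [0.5548, 0.2045, 0.1116]
ee_rot: [0.521, 0.853, 0.001, 0.001]
ft_force: [0.4, 0.2, 0.4]
grip_width: 0.601
grasp_force: 0.0
```

In the tool's units: 0.045 m / 0.75 = 0.06, 0.001 m / 0.75 = 0.0013.

Emit:
{"op": "move_arm", "data": {
  "plan": [
    {"delta_pos":[0.0013,0,0.0333],"turn":[0,0,0],"fingers":0.4},
    {"delta_pos":[0.0013,0,0.06],"turn":[0,0,0],"fingers":0.4},
    {"delta_pos":[0.0013,0,0.06],"turn":[0,0,0],"fingers":0.4},
    {"delta_pos":[0.0013,0,0.06],"turn":[0,0,0],"fingers":1.0},
    {"delta_pos":[0.0013,0,0.06],"turn":[0,0,0],"fingers":1.0},
    {"delta_pos":[0.0013,0,0.06],"turn":[0,0,0],"fingers":1.0},
    {"delta_pos":[0.0013,0,0.06],"turn":[0,0,0],"fingers":1.0}
  ]
}}

```text
clock: 17.12
position: [0.5547, 0.2053, 0.0664]
ee_rot: [0.521, 0.853, 0.001, 0.001]
ft_force: [-1.5, 0.2, 6.5]
grip_width: 0.271
grasp_force: 40.3
```

In the tool's units: -0.134 m / 0.75 = -0.1787, -0.08 m / 0.75 = -0.1067.

Emit:
{"op": "move_arm", "data": {
  "plan": [
    {"delta_pos":[0,0,-0.04],"turn":[0,0,0],"fingers":1.0},
    {"delta_pos":[0,0,-0.1067],"turn":[0,0,0],"fingers":1.0},
    {"delta_pos":[0,0,-0.1787],"turn":[0,0,0],"fingers":1.0},
    {"delta_pos":[0,0,-0.1787],"turn":[0,0,0],"fingers":1.0},
    {"delta_pos":[0,0,-0.1787],"turn":[0,0,0],"fingers":1.0}
  ]
}}

```text
clock: 17.75
position: [0.5536, 0.2048, 0.1986]
ee_rot: [0.521, 0.853, -0.0, 0.0]
ft_force: [-0.5, -0.4, -1.3]
grip_width: 0.271
grasp_force: 39.7
```

In the tool's units: -0.441 m / 0.75 = -0.588, -0.42 m / 0.75 = -0.56, 0.165 rad / 2 = 0.0825.

Emit:
{"op": "move_arm", "data": {
  "plan": [
    {"delta_pos":[-0.072,-0.0333,0],"turn":[0,0,0.01],"fingers":1.0},
    {"delta_pos":[-0.144,-0.0667,0],"turn":[0,0,0.02],"fingers":1.0},
    {"delta_pos":[-0.216,-0.1,0],"turn":[0,0,0.03],"fingers":1.0},
    {"delta_pos":[-0.288,-0.1333,0],"turn":[0,0,0.04],"fingers":1.0},
    {"delta_pos":[-0.36,-0.1667,0],"turn":[0,0,0.05],"fingers":1.0},
    {"delta_pos":[-0.432,-0.2,0],"turn":[0,0,0.06],"fingers":1.0},
    {"delta_pos":[-0.504,-0.2333,0],"turn":[0,0,0.07],"fingers":1.0},
    {"delta_pos":[-0.56,-0.26,0],"turn":[0,0,0.0825],"fingers":1.0},
    {"delta_pos":[-0.588,-0.272,0],"turn":[0,0,0.0825],"fingers":1.0},
    {"delta_pos":[-0.588,-0.272,0],"turn":[0,0,0.0825],"fingers":1.0},
    {"delta_pos":[-0.588,-0.272,0],"turn":[0,0,0.0825],"fingers":1.0},
    {"delta_pos":[-0.588,-0.272,0],"turn":[0,0,0.0825],"fingers":1.0}
  ]
}}

```text
clock: 19.25
position: [0.5742, -0.2786, 0.1987]
ee_rot: [0.589, 0.808, 0.0, -0.0]
ft_force: [-0.3, 0.5, -0.5]
grip_width: 0.267
grasp_force: 39.6
```

```bash
python3 chk.py
```

```text
tool local 0.0008786347261695616 -0.06325161308297954 0.1987350597164188 yaw 17.853730526245016
guide 1185 0.0478 [-0.5 39.8] [12.  69.6] 89.2
stop 1772 0.0477 [ -0.1 -32.5] [70.2 20.5] 0.0
bodies 1765 0.0526 [-0.6 -3.9] [61.8 32.5] 0.3
tab 338 0.0837 [  0.6 -12.6] [23.4  8.1] 0.1
tab 373 0.0837 [-1.4  4.4] [23.7  8.3] 0.2
held 2006 [0.0085 0.0005 0.0385] yawslope [0.0099 0.0085] tilt [-0.0002  0.0085]
```

Emit:
{"op": "move_arm", "data": {
  "plan": [
    {"delta_pos":[0.0667,-0.0013,0],"turn":[0,0,0],"fingers":1.0},
    {"delta_pos":[0.1147,-0.0013,0.0133],"turn":[0,0,0],"fingers":1.0},
    {"delta_pos":[0.1147,-0.0013,0.0533],"turn":[0,0,0],"fingers":1.0},
    {"delta_pos":[0.1147,-0.0013,0.08],"turn":[0,0,0],"fingers":1.0},
    {"delta_pos":[0.1147,-0.0013,0.08],"turn":[0,0,0],"fingers":1.0},
    {"delta_pos":[0.1147,-0.0013,0.08],"turn":[0,0,0],"fingers":1.0}
  ]
}}

```text
clock: 20.05
position: [0.5471, -0.1988, 0.1399]
ee_rot: [0.59, 0.808, 0.0, 0.001]
ft_force: [-0.1, -0.7, 0.7]
grip_width: 0.271
grasp_force: 39.6
```

In the tool's units: 0.065 m / 0.75 = 0.0867, 0.062 m / 0.75 = 0.0827.

Emit:
{"op": "move_arm", "data": {
  "plan": [
    {"delta_pos":[0.002,0,0.0267],"turn":[0,0,0],"fingers":1.0},
    {"delta_pos":[0.002,0,0.0533],"turn":[0,0,0],"fingers":1.0},
    {"delta_pos":[0.002,0,0.0733],"turn":[0,0,0],"fingers":1.0},
    {"delta_pos":[0.002,0,0.0827],"turn":[0,0,0],"fingers":1.0},
    {"delta_pos":[0.002,0,0.0867],"turn":[0,0,0],"fingers":1.0},
    {"delta_pos":[0.002,0,0.0867],"turn":[0,0,0],"fingers":1.0}
  ]
}}

```text
clock: 20.8
position: [0.5464, -0.1976, 0.0742]
ee_rot: [0.59, 0.807, 0.0, 0.0]
ft_force: [0.0, -0.2, -1.3]
grip_width: 0.269
grasp_force: 39.6
```

Free of contact; lower the last bit, release, and back out upward.

Emit:
{"op": "move_arm", "data": {
  "plan": [
    {"delta_pos":[0,0,0.002],"turn":[0,0,0],"fingers":1.0},
    {"delta_pos":[0,0,0.002],"turn":[0,0,0],"fingers":1.0},
    {"delta_pos":[0,0,0.002],"turn":[0,0,0],"fingers":0.4},
    {"delta_pos":[0,0,0.002],"turn":[0,0,0],"fingers":0.4},
    {"delta_pos":[0,0,0.002],"turn":[0,0,0],"fingers":0.4},
    {"delta_pos":[0,0,-0.04],"turn":[0,0,0],"fingers":0.4},
    {"delta_pos":[0,0,-0.1067],"turn":[0,0,0],"fingers":0.6},
    {"delta_pos":[0,0,-0.1667],"turn":[0,0,0],"fingers":0.6},
    {"delta_pos":[-0.08,0,-0.1667],"turn":[0,0,0],"fingers":0.6},
    {"delta_pos":[-0.1133,0,-0.1667],"turn":[0,0,0],"fingers":0.6},
    {"delta_pos":[-0.1133,0,-0.1667],"turn":[0,0,0],"fingers":0.6},
    {"delta_pos":[-0.1133,0,-0.1667],"turn":[0,0,0],"fingers":0.6}
  ]
}}

```text
clock: 22.3
position: [0.572, -0.2774, 0.1986]
ee_rot: [0.59, 0.808, 0.0, -0.0]
ft_force: [0.3, 0.5, 0.1]
grip_width: 0.4
grasp_force: 0.0
```

```bash
python3 chk.py; python3 - <<'E'
from h import *
c=load('wrist');print(get_obs()['joint_pos'].round(2))
X=cloud(c).reshape(-1,3);ctr=np.array([.5541,-.2186]);y=np.array([-.3038,.9527]);x=np.array([.9527,.3038])
L=np.stack([(X[:,:2]-ctr)@x,(X[:,:2]-ctr)@y,X[:,2]],-1)
m=(abs(L[:,2]-.068)<.003)&(abs(L[:,0])<.03)&(L[:,1]>.06)&(L[:,1]<.13)
if m.sum()>5:print('post',m.sum(),cv2.minAreaRect((L[m][:,:2]*1000).astype(np.float32)),np.median(L[m][:,2]))
cv2.imwrite('pics/j.png',cv2.resize(c['color'],(800,600),interpolation=cv2.INTER_CUBIC)[...,::-1])
E
```

```text
tool local -0.0008231588425838474 -0.061413737074518464 0.1985950521164359 yaw 17.75428185429243
guide 1298 0.0477 [-0.5 38.2] [69.5 15.6] 0.1
stop 1764 0.0477 [ -0.1 -32.5] [20.5 70.2] 90.0
bodies 2718 0.0526 [-0.7  5.2] [62.2 50.4] 0.1
tab 336 0.0836 [  0.5 -12.3] [23.5  7.8] 0.3
tab 346 0.0839 [-1.5  4.4] [23.7  7.6] 0.1
tab 388 0.0838 [-1.8 23.1] [24.  8.] 0.1
[ 0.26  0.38  0.15  1.5  -0.06  1.27  0.73]
```

View pics/j.png

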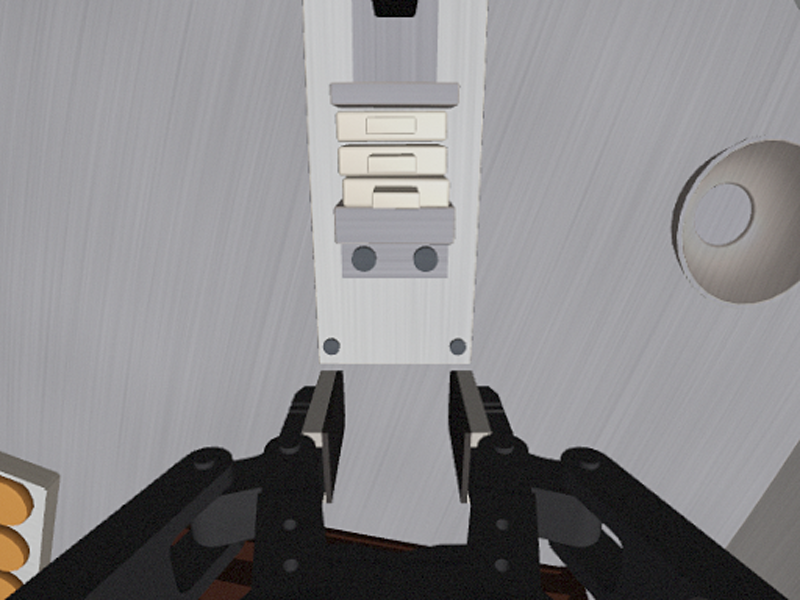

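The picture shows three spacers standing side by side between the stop (row 225) and the guide (row 95). About 6 mm is left over, so no fourth fits. Next I grip the post across its sides.

In the tool's units: 0.156 m / 0.75 = 0.208, 0.153 m / 0.75 = 0.204.

Emit:
{"op": "move_arm", "data": {
  "plan": [
    {"delta_pos":[0.08,0,0],"turn":[0,0,0],"fingers":0.35},
    {"delta_pos":[0.16,0,0],"turn":[0,0,0],"fingers":0.35},
    {"delta_pos":[0.208,0,0.0267],"turn":[0,0,0],"fingers":0.35},
    {"delta_pos":[0.208,0,0.08],"turn":[0,0,0],"fingers":0.35},
    {"delta_pos":[0.208,0,0.12],"turn":[0,0,0],"fingers":0.35},
    {"delta_pos":[0.208,0,0.12],"turn":[0,0,0],"fingers":0.35},
    {"delta_pos":[0.208,0,0.1533],"turn":[0,0,0],"fingers":0.35},
    {"delta_pos":[0.208,0,0.1867],"turn":[0,0,0],"fingers":0.35},
    {"delta_pos":[0.208,0,0.204],"turn":[0,0,0],"fingers":0.35},
    {"delta_pos":[0.208,0,0.204],"turn":[0,0,0],"fingers":0.35},
    {"delta_pos":[0.208,0,0.204],"turn":[0,0,0],"fingers":0.35}
  ]
}}

```text
clock: 23.72
position: [0.5253, -0.1299, 0.0471]
ee_rot: [0.59, 0.808, 0.0, 0.001]
ft_force: [-0.1, 1.6, 0.2]
grip_width: 0.653
grasp_force: 0.0
```

In the tool's units: -0.004 m / 0.75 = -0.0053, -0.002 m / 0.75 = -0.0027.

Emit:
{"op": "move_arm", "data": {
  "plan": [
    {"delta_pos":[0,0,0],"turn":[0,0,0],"fingers":1.0},
    {"delta_pos":[0,0,0],"turn":[0,0,0],"fingers":1.0},
    {"delta_pos":[0,0,0],"turn":[0,0,0],"fingers":1.0},
    {"delta_pos":[0,0,0],"turn":[0,0,0],"fingers":1.0},
    {"delta_pos":[-0.0027,0,0],"turn":[0,0,0],"fingers":1.0},
    {"delta_pos":[-0.0053,0,0],"turn":[0,0,0],"fingers":1.0},
    {"delta_pos":[-0.0053,0,0],"turn":[0,0,0],"fingers":1.0}
  ],
  "force": 90
}}

```text
clock: 24.6
position: [0.5254, -0.1341, 0.0468]
ee_rot: [0.59, 0.807, -0.0, -0.0]
ft_force: [-6.0, -0.2, 10.8]
grip_width: 0.268
grasp_force: 88.9
```

In the tool's units: -0.003 m / 0.75 = -0.004, -0.001 m / 0.75 = -0.0013.

Emit:
{"op": "move_arm", "data": {
  "plan": [
    {"delta_pos":[-0.0013,0,0],"turn":[0,0,0],"fingers":1.0},
    {"delta_pos":[-0.0027,0,0],"turn":[0,0,0],"fingers":1.0},
    {"delta_pos":[-0.004,0,0],"turn":[0,0,0],"fingers":1.0},
    {"delta_pos":[-0.004,0,0],"turn":[0,0,0],"fingers":1.0}
  ]
}}

```text
clock: 25.1
position: [0.5262, -0.1366, 0.0468]
ee_rot: [0.59, 0.807, -0.0, -0.0]
ft_force: [-7.1, 1.4, 11.6]
grip_width: 0.264
grasp_force: 89.2
```

In the tool's units: -0.002 m / 0.75 = -0.0027, -0.001 m / 0.75 = -0.0013.

Emit:
{"op": "move_arm", "data": {
  "plan": [
    {"delta_pos":[-0.0013,0,0],"turn":[0,0,0],"fingers":1.0},
    {"delta_pos":[-0.0027,0,0],"turn":[0,0,0],"fingers":1.0},
    {"delta_pos":[-0.0027,0,0],"turn":[0,0,0],"fingers":1.0}
  ]
}}

```text
clock: 25.48
position: [0.5263, -0.1371, 0.0467]
ee_rot: [0.59, 0.808, 0.0, -0.001]
ft_force: [-11.0, 7.8, 15.8]
grip_width: 0.267
grasp_force: 89.7
```

In the tool's units: -0.002 m / 0.75 = -0.0027, -0.001 m / 0.75 = -0.0013.

Emit:
{"op": "move_arm", "data": {
  "plan": [
    {"delta_pos":[-0.0013,-0.0007,-0.0013],"turn":[0,0,0],"fingers":1.0},
    {"delta_pos":[-0.0027,-0.0013,-0.0027],"turn":[0,0,0],"fingers":1.0},
    {"delta_pos":[-0.0027,-0.0013,-0.0027],"turn":[0,0,0],"fingers":1.0},
    {"delta_pos":[-0.0027,-0.0013,-0.0027],"turn":[0,0,0],"fingers":1.0}
  ]
}}

```text
clock: 25.98
position: [0.5262, -0.1372, 0.0469]
ee_rot: [0.589, 0.808, 0.001, -0.002]
ft_force: [-1.7, 11.0, -5.9]
grip_width: 0.267
grasp_force: 89.5
```

```bash
python3 chk.py; python3 - <<'E'
from h import *
c=load('wrist');o=get_obs();f=o['ft_force'];print(f,'bed y',f[1]*.9527-f[0]*.3038)
s,d=save('scene'),save('side')
W=np.zeros((600,800,3),np.uint8);W[:300,:400]=cv2.resize(c['color'],(400,300));
W[:300,400:]=cv2.resize(d['color'][110:230,260:420],(400,300),interpolation=cv2.INTER_CUBIC)
W[300:,:400]=cv2.resize(s['color'][150:255,90:230],(400,300),interpolation=cv2.INTER_CUBIC)
W[300:,400:]=cv2.resize(s['color'][90:210,240:400],(400,300),interpolation=cv2.INTER_CUBIC)
cv2.imwrite('pics/k.png',W[...,::-1])
E
```

```text
tool local -0.0018148822290271656 0.08605476482478949 0.04686396869206314 yaw 17.836046416344132
guide 864 0.0477 [-0.2 34.9] [10.5 35.7] 88.2
held 7572 [ 0.0137 -0.0024  0.0321] yawslope [0.0349 0.0113] tilt [-1.2538  0.055 ]
[ 0.01640059 11.52231874 -5.48193606] bed y 10.972330564606176
```

View pics/k.png

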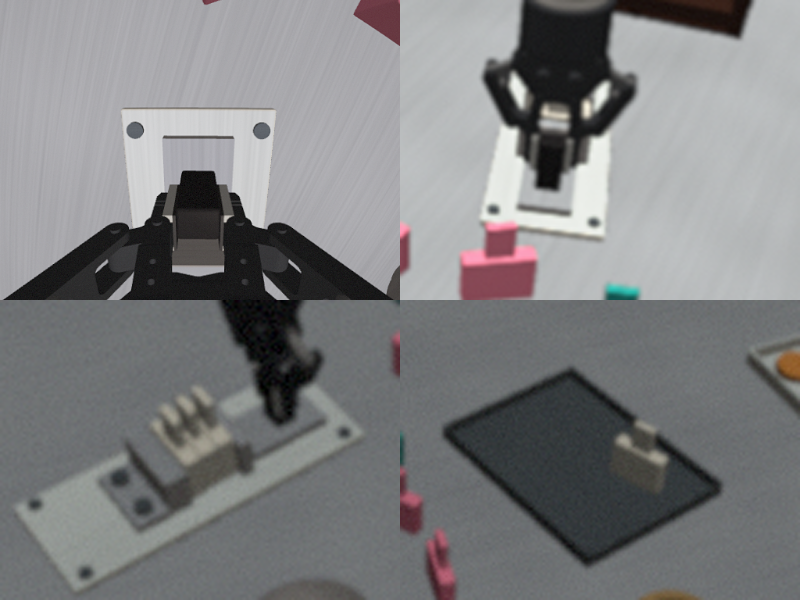

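The picture shows the three spacers tight between the stop and the guide, with the fourth standing in the pan. The wrist feels about 11 N along the bed, so I push more firmly.

In the tool's units: -0.003 m / 0.75 = -0.004, -0.002 m / 0.75 = -0.0027.

Emit:
{"op": "move_arm", "data": {
  "plan": [
    {"delta_pos":[-0.0013,0,0.0007],"turn":[0,0,0],"fingers":1.0},
    {"delta_pos":[-0.0027,0,0.0007],"turn":[0,0,0],"fingers":1.0},
    {"delta_pos":[-0.004,0,0.0007],"turn":[0,0,0],"fingers":1.0},
    {"delta_pos":[-0.004,0,0.0007],"turn":[0,0,0],"fingers":1.0},
    {"delta_pos":[-0.004,0,0.0007],"turn":[0,0,0],"fingers":1.0}
  ]
}}

```text
clock: 26.75
position: [0.5263, -0.1372, 0.0468]
ee_rot: [0.588, 0.809, 0.001, -0.004]
ft_force: [-10.0, 21.9, 7.8]
grip_width: 0.263
grasp_force: 91.5
```

In the tool's units: -0.0005 m / 0.75 = -0.0007.

Emit:
{"op": "move_arm", "data": {
  "plan": [
    {"delta_pos":[-0.0007,0,0],"turn":[0,0,0],"fingers":1.0},
    {"delta_pos":[-0.0007,0,0],"turn":[0,0,0],"fingers":1.0},
    {"delta_pos":[-0.0007,0,0],"turn":[0,0,0],"fingers":1.0},
    {"delta_pos":[-0.0007,0,0],"turn":[0,0,0],"fingers":1.0},
    {"delta_pos":[-0.0007,0,0],"turn":[0,0,0],"fingers":1.0},
    {"delta_pos":[-0.0007,0,0],"turn":[0,0,0],"fingers":1.0}
  ]
}}

```text
clock: 27.5
position: [0.5263, -0.1372, 0.0468]
ee_rot: [0.588, 0.809, 0.002, -0.004]
ft_force: [-12.0, 23.1, 10.9]
grip_width: 0.27
grasp_force: 91.6
```

Steady at about 25 N along the bed with no slip. Handing in.

```bash
python3 -c "
from workcell import *
print(hand_in())"
```

```text
the job is handed in; nothing more can be done
None
```

I stood three white spacers in the 55 mm gap (no fourth fits), left the spare standing in the pan, and handed in at 27.5 s with the guide still held on the stack at about 25 N.

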